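# Show the requested sample tube to the inspection camera

### The arm

A 6-joint arm with a two-finger parallel gripper is mounted at the origin on the work surface. World frame = base frame: x ahead of the robot, y to its left, z up, the work surface at z = 0. Lengths are in mm, angles in rad, forces in N, time in s.
With the tool pointing down it reaches from about 350 to 975 mm from the base axis. Payload 4.9 kg.
Tool frame: the origin (TCP) lies midway between the tips of the shut fingers; the grasp point (between the pads) lies 19 mm behind it; z points along the fingers, y is the line along which they close (so a half turn about z gives the same grasp; the last joint's range is limited). The gripper opens to 85 mm and grips with 20 to 120 N. Pads are 22 mm wide; open, the fingers measure 114 mm over their backs; the gripper's body (76 mm by 85 mm) begins 54 mm behind the grasp point. The pads swing forward as they close: fully open they stand 13 mm farther back than shut.
Start: joints at [-1.328, 0.053, 1.613, -0, 1.476, -0.119], TCP at [221.218, -584.521, 231.304] pointing down, gripper open.
Joint ranges: [-3.01, 3.01], [-1.01, 2.22], [0.06, 2.58], [-1.02, 4.17], [0.09, 2.62], [-3.14, 3.14]. Speed limits (rad/s): [2.57, 2.57, 3.14, 3.14, 3.14, 3.14].

### API

Orientations are given as a unit quaternion [x, y, z, w].
In Python, from workcell import ctrl, imaging, job_done, finder gives the robot as it stands. The module is installed in compiled form; this text tells all that it offers.
- The arm moves only by the tool play_rows, never from a script. Its argument "moves" is a list of rows, each an object with "grip": the closure, from 0 (fully open) to 1 (shut); "translation": the shift along the tool's x, y, z in cm, a list of three; "delta_rot": the turn, a rotation vector about the tool's x, y, z in degrees, a list of three. In form: [{"grip": grip, "translation": [dx, dy, dz], "delta_rot": [ax, ay, az]}, ...]. A call has exactly 8 rows; each row is the pose to reach, as a shift and turn from the pose commanded when the call began, along the tool's axes at that moment; what a row does not reach only later rows make up. A row lasts 1/12 s, in which the tool goes at most 41.7 mm and 7.16 degrees, less where a joint would pass 70% of its speed; a pose out of reach is approached as far as the arm can. A call with a gripper value outside its range is refused whole. The fingers move at their own pace and stop on an object; "grip_force" is the grip in N (left out, the last holds). Time passes only in rows, so rows that repeat a pose let the fingers close, or fill a call up. It gives the time, the measured TCP pose, the force, the opening and the grip force at its end, in the units of the state.
- ctrl.get_state(): the state, without advancing time (a new reading comes with each control period).
- imaging.snapshot(name): name is "scene" or "top"; returns the picture (384x512x3 uint8, blue, green, red); there is no depth.
- imaging.camera_info(name): a dict with "fx", "fy", "cx", "cy" (pixels), "pose" (4x4, takes a point from camera to world coordinates). Camera axes: x right, y up, looking along -z (the intrinsics and any distortion apply to the point x, -y, -z); pixel columns grow to the right and rows downward; lengths in mm; the calibration is good to about 2 mm. A picture is of the moment at which its call begins. camera_info takes no time and is no camera call.
- job_done(): hands the job in; it is judged then, once.
Trained networks look in the newest picture that a camera, given by its name, has taken for a name from the list of things; names that differ only in an ending like _2 or _b are one class to them, and where a whole thing is asked for, a point or a joint stands for the part that bears it (a point fixed in the world has none). Each returns a list of dicts, best first, with "confidence" (0 to 1); they miss things now and then, are a little off and sometimes report something else, mostly with a low value. They report only what shows in the picture. A call takes as long as a camera call.
- finder.recognise(query, camera): "xy" ([column, row] in pixels, amid what is visible of it).
The state is a dict: "clock": time; "qpos": joint angles; "qd": joint speeds; "effort": joint torques, N m; "position": TCP position; "tool_rot": TCP orientation; "force": force on the tool from outside, world axes, zero at the start; "torque": the same for the moment, N m; "finger_gap": opening from 0.0 (shut) to 1.0 (fully open); "grasp_force": force on a finger pad.
Only numpy, scipy, OpenCV 4.12 (cv2) and the standard library are available. Lean on these libraries where they do the work, as an engineer would, in place of code of your own. Each camera call takes 0.05 s, during which the arm holds its last target. There are 200 camera calls.

### The job

The coloured token in the white tray says which sample is wanted: take the tube with that cap colour out of the red rack and hold it up to the inspection camera, cap up, the middle of the tube on the camera's line of sight and 12 cm straight ahead of the lens, the tube square across that line (so tipped back from the camera by as much as the camera looks down, with no sideways lean). Finish there, still gripping the tube and keeping it still in the air. Do not touch the camera stand, leave the other two tubes standing in the rack, and do not disturb the tokens, the jar or the bottle.

Things in the scene. Friction and masses are not known exactly. Their poses are not given: they have to be found in the camera images.
- tube_blue: Sample tube with a blue cap, loose, about 25 g: clear straight tube 16 mm in diameter with a white label band, flat foot; the cap on top is 18 mm in diameter and 24 mm tall; 102 mm long over all. Origin at the centre of the foot, z along the tube towards the cap. At the start it stands upright in the rack, foot 10 mm above the counter.
- tube_blue_mid (a point): Middle of the blue-capped tube: on its axis, 51 mm above the foot (39 mm below the middle of the cap). Same axes as the tube.
- tube_blue_cap (a point): Middle of the blue cap, the place to grip: on the tube's axis, 90 mm above the foot (12 mm below the cap's top). Same axes as the tube.
- tube_green: Sample tube with a green cap, loose, about 25 g: clear straight tube 16 mm in diameter with a white label band, flat foot; the cap on top is 18 mm in diameter and 24 mm tall; 102 mm long over all. Origin at the centre of the foot, z along the tube towards the cap. At the start it stands upright in the rack, foot 10 mm above the counter.
- tube_green_mid (a point): Middle of the green-capped tube: on its axis, 51 mm above the foot (39 mm below the middle of the cap). Same axes as the tube.
- tube_green_cap (a point): Middle of the green cap, the place to grip: on the tube's axis, 90 mm above the foot (12 mm below the cap's top). Same axes as the tube.
- tube_yellow: Sample tube with a yellow cap, loose, about 25 g: clear straight tube 16 mm in diameter with a white label band, flat foot; the cap on top is 18 mm in diameter and 24 mm tall; 102 mm long over all. Origin at the centre of the foot, z along the tube towards the cap. At the start it stands upright in the rack, foot 10 mm above the counter.
- tube_yellow_mid (a point): Middle of the yellow-capped tube: on its axis, 51 mm above the foot (39 mm below the middle of the cap). Same axes as the tube.
- tube_yellow_cap (a point): Middle of the yellow cap, the place to grip: on the tube's axis, 90 mm above the foot (12 mm below the cap's top). Same axes as the tube.
- rack: Red tube rack, fixed to the counter: 60 (x) by 200 (y) by 60 mm high. Origin at the centre of its underside. One row of five square cells, 18.5 mm wide, along its y axis at -72, -36, 0, 36 and 72 mm; the tubes stand in the two outer cells and the middle one, in any order, 72 mm apart. The cells' floor is 10 mm above the counter, so the tubes stand 52 mm out of the rack; they lift straight up without resistance.
- station: Inspection camera stand, fixed. A grey foot plate 12 mm thick, 240 mm (x, from -190 to +50 mm) by 120 mm (y), an aluminium post 18 mm in diameter at x = +30 mm, and near the post's top (245 mm) the camera, whose upper rear corner is the highest point, 285 mm above the counter. Origin on the counter, x pointing away from the robot's side: the camera looks towards -x of the stand and down. A white disc 70 mm across on the foot lies plumb under the view point, at x = -134 mm.
- camera: White box camera 65 by 46 by 46 mm with a black lens barrel 38 mm in diameter, rigid on the stand. Origin at the middle of the lens front, 220 mm above the counter and 30 mm from the stand's origin towards its -x. Its line of sight is its own -x axis, 30 degrees below level; its z axis is square to that line and lies in the upright plane of it, tilted 30 degrees from vertical, its upper end away from the camera. Its y axis is level.
- view_point (a point): The point in the air on the line of sight, 120 mm straight ahead of the lens: 160 mm above the counter, 134 mm from the stand's origin towards its -x. Axes as the camera's: a tube along this z axis, cap at the +z end, is square across the line of sight.
- request_tray: White open tray, fixed, 90 by 90 mm, 12 mm high, walls 4 mm, floor 5 mm thick. Origin under its centre. It holds the one token that names the wanted tube (within 45 mm of the tray's origin, level).
- spare_tray: Grey open tray, fixed, 80 (x) by 150 (y) mm, 12 mm high. Origin under its centre. It holds the two tokens that are not wanted now.
- token_blue: Blue plastic token, a disc 32 mm in diameter and 8 mm thick, lying flat in one of the trays. Origin at the centre of its underside.
- token_green: Green plastic token, a disc 32 mm in diameter and 8 mm thick, lying flat in one of the trays. Origin at the centre of its underside.
- token_yellow: Yellow plastic token, a disc 32 mm in diameter and 8 mm thick, lying flat in one of the trays. Origin at the centre of its underside.
- jar: Small specimen jar with an orange lid, 48 mm in diameter, 55 mm tall, loose; a bystander. Origin at the centre of its underside.
- bottle: Small bottle with a white cap, 52 mm in diameter, 120 mm tall, loose; a bystander. Origin at the centre of its underside.

How it is judged:
By the outcome, as a careful person would: the job done as asked, in the order asked, and still so for the second after the job is handed in, while the arm keeps its last pose, push and grip.
It also fails if it takes over 48 s, if anything falls off the work surface, if the arm or the gripper's body presses on something with over 40 N, if the wrist force passes 120 N, or if a joint passes its speed limit or range.

## Working session

There is one attempt and no reset: what is moved stays moved. The work goes in short steps, Python scripts to look and compute and a tool call to move; the robot and the scene stay as the last step left them, time stands still between calls to the robot, and variables do not carry over. Pictures are saved under pics/ and viewed, at most 10 in all, crops included, and the job is handed in when it is done.

Besides the shell and the picture viewer there is one more tool, called after "Request:" as name(argument=value, ...), one argument or row to a line, values as JSON. play_rows: Moves the arm, as the interface text tells. Its arguments: {"type":"object","properties":{"moves":{"type":"array","items":{"type":"object","properties":{"grip":{"type":"number"},"translation":{"type":"array","items":{"type":"number"}},"delta_rot":{"type":"array","items":{"type":"number"}}}}},"grip_force":{"type":"number"}},"required":["moves"]}

```bash
mkdir -p pics; python3 - <<'E'
from workcell import ctrl, imaging, finder
import cv2, numpy as np
s=ctrl.get_state(); print({k:np.round(v,3).tolist() for k,v in s.items()})
for n in ("scene","top"):
    cv2.imwrite(f"pics/{n}0.png",imaging.snapshot(n))
    i=imaging.camera_info(n); print(n,{k:np.round(v,3).tolist() for k,v in i.items()})
    for q in ["tube_blue_cap","tube_green_cap","tube_yellow_cap","rack","station","camera","request_tray","token_blue","token_green","token_yellow","jar","bottle","spare_tray"]:
        print(q,[(np.round(d["xy"],1).tolist(),round(d["confidence"],2)) for d in finder.recognise(q,n)[:2]])
E
```

```text
{'clock': 0.0, 'qpos': [-1.328, 0.053, 1.614, 0.0, 1.476, -0.119], 'qd': [-0.002, 0.001, 0.0, 0.0, 0.001, -0.0], 'effort': [0.001, -39.368, -37.018, -0.0, 0.007, 0.0], 'position': [221.058, -583.922, 230.049], 'tool_rot': [0.984, 0.18, -0.0, -0.001], 'force': [-0.492, 0.349, -0.005], 'torque': [-0.029, -0.017, -0.016], 'grasp_force': 0.0, 'finger_gap': 1.0}
scene {'fx': 412.655, 'fy': 412.655, 'cx': 255.896, 'cy': 188.484, 'pose': [[-0.835, -0.386, 0.392, 1042.632], [0.55, -0.602, 0.578, 710.503], [0.013, 0.699, 0.715, 949.732], [0.0, 0.0, 0.0, 1.0]]}
tube_blue_cap [([224.7, 131.1], 0.64), ([238.0, 139.0], 0.41)]
tube_green_cap [([238.0, 137.5], 0.49), ([197.7, 224.0], 0.4)]
tube_yellow_cap [([184.8, 184.6], 0.67), ([216.9, 117.2], 0.56)]
rack [([231.1, 144.0], 0.68), ([214.4, 119.4], 0.35)]
station [([262.3, 248.6], 0.62), ([224.5, 127.6], 0.49)]
camera [([256.4, 218.9], 0.6)]
request_tray [([195.7, 229.4], 0.85)]
token_blue [([171.0, 177.1], 0.52)]
token_green [([256.3, 219.7], 0.45)]
token_yellow [([199.8, 225.0], 0.53)]
jar [([193.9, 231.3], 0.55), ([292.3, 182.2], 0.48)]
bottle [([367.6, 321.9], 0.88)]
spare_tray [([178.5, 183.0], 0.69)]
top {'fx': 452.925, 'fy': 452.925, 'cx': 254.353, 'cy': 187.548, 'pose': [[-0.076, 0.969, -0.235, 301.42], [-0.997, -0.075, 0.015, 67.336], [-0.003, 0.236, 0.972, 1370.092], [0.0, 0.0, 0.0, 1.0]]}
tube_blue_cap [([374.7, 216.1], 0.59)]
tube_green_cap [([348.0, 220.0], 0.37)]
tube_yellow_cap [([396.6, 215.1], 0.44), ([346.9, 150.2], 0.28)]
rack [([366.4, 222.6], 0.63)]
station [([208.6, 180.9], 0.85)]
camera [([190.9, 143.0], 0.63), ([372.0, 219.6], 0.2)]
request_tray [([268.3, 151.1], 0.57)]
token_blue [([344.5, 149.5], 0.65)]
token_green [([322.2, 152.5], 0.52)]
token_yellow []
jar [([277.5, 257.0], 0.73), ([105.9, 215.9], 0.44)]
bottle [([106.7, 216.6], 0.86)]
spare_tray [([335.8, 158.8], 0.7)]
```

```bash
python3 - <<'E'
import cv2
a=cv2.imread("pics/top0.png")[80:290,130:430]; cv2.imwrite("pics/t1.png",cv2.resize(a,(800,560),interpolation=cv2.INTER_CUBIC))
a=cv2.imread("pics/scene0.png")[80:350,130:430]; cv2.imwrite("pics/s1.png",cv2.resize(a,None,fx=2.2,fy=2.2,interpolation=cv2.INTER_CUBIC))
E
```

```text
(no output)
```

View pics/t1.png

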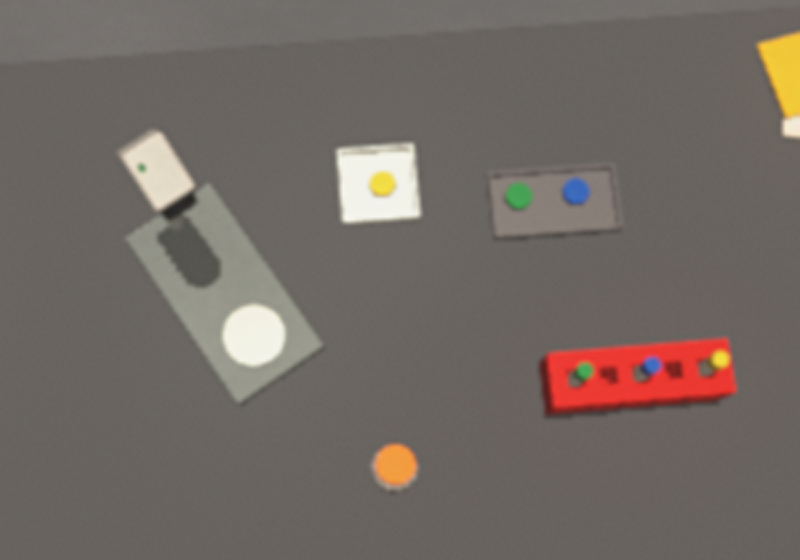

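View pics/s1.png

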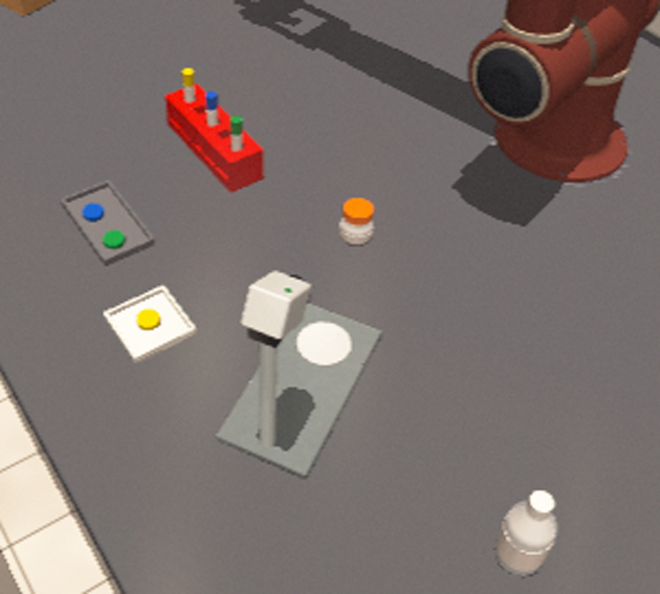

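The token in the white tray is yellow. The yellow-capped tube is at the rack's right end in the top view (about px 400,214), and the white disc is at about (225,205). I'll locate both precisely by colour.

```bash
cat > h.py <<'E'
import cv2, numpy as np
from scipy.optimize import least_squares
from workcell import imaging
def ray(n,uv):
    i=imaging.camera_info(n);P=np.array(i["pose"])
    d=P[:3,:3]@np.array([(uv[0]-i["cx"])/i["fx"],-(uv[1]-i["cy"])/i["fy"],-1]);return P[:3,3],d/np.linalg.norm(d)
def onz(n,uv,z):
    o,d=ray(n,uv);return o+d*(z-o[2])/d[2]
def tri(uvs):
    A=0;b=0
    for n,uv in uvs.items():
        o,d=ray(n,uv);M=np.eye(3)-np.outer(d,d);A=A+M;b=b+M@o
    return np.linalg.solve(A,b)
def proj(n,X):
    i=imaging.camera_info(n);P=np.array(i["pose"]);c=P[:3,:3].T@(np.asarray(X)-P[:3,3])
    return np.array([i["cx"]+i["fx"]*c[0]/-c[2],i["cy"]-i["fy"]*c[1]/-c[2]])
def mask(im,col):
    h=cv2.cvtColor(im,cv2.COLOR_BGR2HSV)
    lo,hi={"y":((22,110,90),(36,255,255)),"b":((100,110,60),(125,255,255)),"g":((50,110,50),(80,255,255)),"w":((0,0,205),(180,45,255)),"o":((8,120,120),(19,255,255)),"r":((0,150,90),(5,255,255)),"p":((35,5,90),(90,60,180))}[col]
    return cv2.inRange(h,lo,hi)
def blobs(im,col,near,r,amin=15):
    n,l,s,c=cv2.connectedComponentsWithStats(mask(im,col))
    return [(np.round(c[k],1).tolist(),s[k].tolist()) for k in range(1,n) if s[k][4]>=amin and np.hypot(*(c[k]-near))<r]
E
python3 - <<'E'
from h import *
t=cv2.imread("pics/top0.png");s=cv2.imread("pics/scene0.png")
for c,nt,ns in [("y",(400,214),(216,116)),("b",(374,217),(226,127)),("g",(349,219),(238,138)),("w",(225,205),(278,236)),("o",(278,255),(293,175)),("r",(370,221),(228,143))]:
    print(c,blobs(t,c,nt,20),blobs(s,c,ns,20))
E
```

```text
y [([399.0, 214.7], [396, 212, 7, 6, 28])] [([214.9, 114.3], [212, 111, 6, 8, 38])]
b [([373.5, 217.0], [371, 215, 6, 5, 22])] [([225.7, 125.1], [224, 121, 5, 9, 32])]
g [([348.2, 219.0], [346, 217, 5, 5, 20])] [([237.1, 136.1], [235, 133, 5, 8, 29])]
w [([224.7, 205.2], [214, 194, 23, 23, 412])] [([276.9, 235.6], [265, 226, 25, 20, 384])]
o [([278.0, 253.7], [271, 246, 15, 16, 188])] [([292.3, 175.5], [286, 170, 14, 13, 146])]
r [([367.9, 221.0], [333, 207, 73, 28, 1349])] [([227.0, 143.6], [205, 118, 45, 49, 994])]
```

```bash
python3 - <<'E'
from h import *
for n,T,S in [("y",(399.,214.7),(214.9,114.3)),("b",(373.5,217),(225.7,125.1)),("g",(348.2,219),(237.1,136.1))]:
    print(n,tri({"top":T,"scene":S}).round(1),onz("top",T,107).round(1),onz("scene",S,102).round(1))
print("disc",onz("top",(224.7,205.2),12).round(1),onz("scene",(276.9,235.6),12).round(1))
print("jar",onz("top",(278,253.7),53).round(1))
# foot plate outline in top
t=cv2.imread("pics/top0.png")
h=cv2.cvtColor(t,cv2.COLOR_BGR2HSV)
for p in [(185,170),(232,180),(230,218),(250,210),(270,200),(195,175),(240,190)]: print(p,t[p[1],p[0]],h[p[1],p[0]])
# edges of plate: full-res crops via rough corners from view
from itertools import product
k=300/800
cs=[(130+c*k,80+r*k) for c,r in [(208,184),(322,346),(240,403),(125,238)]]
W=[onz("top",c,12) for c in cs]
for w in W: print(w.round(1))
a=W[3]-W[2];b=W[0]-W[1];print(np.degrees(np.arctan2([a[1],b[1]],[a[0],b[0]])),np.linalg.norm(a),np.linalg.norm(b))
E
```

```text
y [ 498.1 -355.9   99.7] [ 497.1 -353.6  107. ] [ 499.4 -352.7  102. ]
b [ 497.2 -283.    99. ] [ 496.1 -280.9  107. ] [ 499.1 -279.4  102. ]
g [ 496.7 -210.3  100.4] [ 495.9 -209.   107. ] [ 497.6 -208.3  102. ]
disc [582.  141.1  12. ] [581.5 142.1  12. ]
jar [419.  -6.  53.]
(185, 170) [134 145 144] [ 33  19 145]
(232, 180) [ 99 104 108] [ 17  21 108]
(230, 218) [140 153 152] [ 32  22 153]
(250, 210) [100 108 109] [ 27  21 109]
(270, 200) [ 98 103 107] [ 17  21 107]
(195, 175) [78 85 85] [30 21 85]
(240, 190) [ 97 102 106] [ 17  22 106]
[766.3 182.6  12. ]
[561.7  62.7  12. ]
[503.5 160.1  12. ]
[707.5 282.8  12. ]
[31.03205444 30.36591382] 238.09053152193937 237.05310621483588
```

```bash
cat >> h.py <<'E'
from scipy.spatial.transform import Rotation as Ro
def go(s,p,R):
    """shift (cm) and turn (deg) in tool axes from state s to TCP p, rotation R"""
    R0=Ro.from_quat(s["tool_rot"]);return (R0.inv().apply(np.asarray(p)-s["position"])/10).round(2),np.degrees((R0.inv()*R).as_rotvec()).round(2)
def down(yaw): # tool down, tool y at yaw (deg)
    c,s=np.cos(np.radians(yaw)),np.sin(np.radians(yaw));y=np.array([c,s,0]);z=np.array([0,0,-1.]);return Ro.from_matrix(np.c_[np.cross(y,z),y,z])
E
python3 - <<'E'
from h import *
from scipy.ndimage import map_coordinates
from workcell import ctrl
s=ctrl.get_state()
print(go(s,[497.8,-354,230],down(0)))
V=np.array([581.8,141.6,12])
for n in("top","scene"):
    g=cv2.imread(f"pics/{n}0.png").astype(float).mean(2)
    psi=np.radians(30.7);u=np.array([np.cos(psi),np.sin(psi),0]);l=np.array([-u[1],u[0],0])
    for side in(1,-1):
        E=[]
        for x in np.arange(-45,150,5):
            ys=np.arange(45,76,.5)
            px=np.array([proj(n,V+u*x+l*side*y) for y in ys])
            v=map_coordinates(g,[px[:,1],px[:,0]],order=1)
            d=np.diff(np.convolve(v,np.ones(5)/5,'valid'));k=np.argmin(d)
            if d[k]<-1.5: E.append((x,ys[k]+1.25))
        E=np.array(E);
        f=np.polyfit(*E.T,1);r=E[:,1]-np.polyval(f,E[:,0]);E=E[abs(r)<3];f=np.polyfit(*E.T,1)
        print(n,side,len(E),"slope deg",np.degrees(f[0])*side,"offset at disc",f[1]*side, (E[:,1]-np.polyval(f,E[:,0])).std())
E
```

```text
(array([ 34.03, -11.77,   0.13]), array([  0.  ,  -0.  , -69.27]))
top 1 39 slope deg -0.33519190848746033 offset at disc 58.1707152496626 0.3800203470906702Traceback (most recent call last):
  File "<stdin>", line 14, in <module>
  File "h.py", line 15, in proj
    i=imaging.camera_info(n);P=np.array(i["pose"]);c=P[:3,:3].T@(np.asarray(X)-P[:3,3])
ValueError: time passes only in moves, steps and waits
```

Request:
play_rows(
  moves=[
    {"grip":0.3,"translation":[4,-1.4,0],"delta_rot":[0,0,-6.5]},
    {"grip":0.3,"translation":[8,-2.8,0],"delta_rot":[0,0,-13]},
    {"grip":0.3,"translation":[12,-4.2,0],"delta_rot":[0,0,-19.5]},
    {"grip":0.3,"translation":[16,-5.6,0],"delta_rot":[0,0,-26]},
    {"grip":0.3,"translation":[20,-7,0],"delta_rot":[0,0,-32.5]},
    {"grip":0.3,"translation":[24,-8.4,0],"delta_rot":[0,0,-39]},
    {"grip":0.3,"translation":[28,-9.8,0],"delta_rot":[0,0,-45.5]},
    {"grip":0.3,"translation":[31,-11,0],"delta_rot":[0,0,-52]},
  ],
  grip_force=40,
)

```text
clock: 2.07
position: [473.9, -370.1, 231.6]
tool_rot: [0.803, 0.595, 0.0, 0.0]
force: [-0.4, -0.4, 0.1]
finger_gap: 0.702
grasp_force: 0.0
```

```bash
sed -i 's/^from workcell import imaging/from workcell import imaging, ctrl\nimport functools\n@functools.cache\ndef info(n): return imaging.camera_info(n)/; s/i=imaging.camera_info(n)/i=info(n)/' h.py
python3 - <<'E'
from h import *
from scipy.ndimage import map_coordinates
s=ctrl.get_state();print(s["clock"],s["position"])
print(go(s,[497.8,-354,230],down(0)))
V=np.array([581.8,141.6,12])
for n in("top","scene"):
    g=cv2.imread(f"pics/{n}0.png").astype(float).mean(2)
    psi=np.radians(30.7);u=np.array([np.cos(psi),np.sin(psi),0]);l=np.array([-u[1],u[0],0])
    for side in(1,-1):
        E=[]
        for x in np.arange(-45,150,5):
            ys=np.arange(45,76,.5)
            px=np.array([proj(n,V+u*x+l*side*y) for y in ys])
            v=map_coordinates(g,[px[:,1],px[:,0]],order=1)
            d=np.diff(np.convolve(v,np.ones(5)/5,'valid'));k=np.argmin(d)
            if d[k]<-1.5: E.append((x,ys[k]+1.25))
        E=np.array(E);
        f=np.polyfit(*E.T,1);r=E[:,1]-np.polyval(f,E[:,0]);E=E[abs(r)<3];f=np.polyfit(*E.T,1)
        print(n,side,len(E),"slope deg",np.degrees(f[0])*side,"offset at disc",f[1]*side, (E[:,1]-np.polyval(f,E[:,0])).std())
E
```

```text
2.0667 [ 473.91414071 -370.09806242  231.56196435]
(array([2.24, 1.82, 0.16]), array([ 4.000e-02,  1.000e-02, -1.691e+01]))
top 1 39 slope deg -0.33519190848746033 offset at disc 58.1707152496626 0.3800203470906702
top -1 39 slope deg -0.35954841394849657 offset at disc -59.43623481781375 0.4125169670516238
scene 1 39 slope deg -0.1728152054139577 offset at disc 59.375168690958155 0.46273508469486535
scene -1 18 slope deg -4.155731961681222 offset at disc -51.053128456312216 1.5269745451019705
```

Request:
play_rows(
  moves=[
    {"grip":0.3,"translation":[1.1,0.9,0],"delta_rot":[0,0,-6]},
    {"grip":0.3,"translation":[2.24,1.82,0],"delta_rot":[0,0,-12]},
    {"grip":0.3,"translation":[2.24,1.82,2],"delta_rot":[0,0,-16.9]},
    {"grip":0.3,"translation":[2.24,1.82,5],"delta_rot":[0,0,-16.9]},
    {"grip":0.3,"translation":[2.24,1.82,8],"delta_rot":[0,0,-16.9]},
    {"grip":0.3,"translation":[2.24,1.82,9.2],"delta_rot":[0,0,-16.9]},
    {"grip":0.3,"translation":[2.24,1.82,9.2],"delta_rot":[0,0,-16.9]},
    {"grip":0.3,"translation":[2.24,1.82,9.2],"delta_rot":[0,0,-16.9]},
  ],
)

```text
clock: 2.73
position: [496.1, -355.9, 139.2]
tool_rot: [0.709, 0.705, -0.0, -0.0]
force: [-0.3, -0.4, 1.2]
finger_gap: 0.699
grasp_force: 0.0
```

```bash
python3 - <<'E'
from h import *
s=ctrl.get_state();print(s["clock"],s["position"],go(s,[497.8,-354,81],down(0)))
for n,p in(("scene",(214,114)),("top",(399,214))):
    im=imaging.snapshot(n);cv2.imwrite(f"pics/{n}2.png",im);print(blobs(im,"y",p,10,5),proj(n,s["position"]))
    if n=="scene":cv2.imwrite("pics/s2.png",cv2.resize(im[60:170,150:300],(750,550),interpolation=cv2.INTER_CUBIC))
E
```

```text
2.7333 [ 496.10121263 -355.88893432  139.22895589] (array([0.19, 0.17, 5.82]), array([-0.04, -0.04, -0.38]))
[([215.0, 114.6], [213, 111, 5, 9, 37])] [214.66217521 104.52546469]
[] [403.47985359 212.91446329]
```

View pics/s2.png

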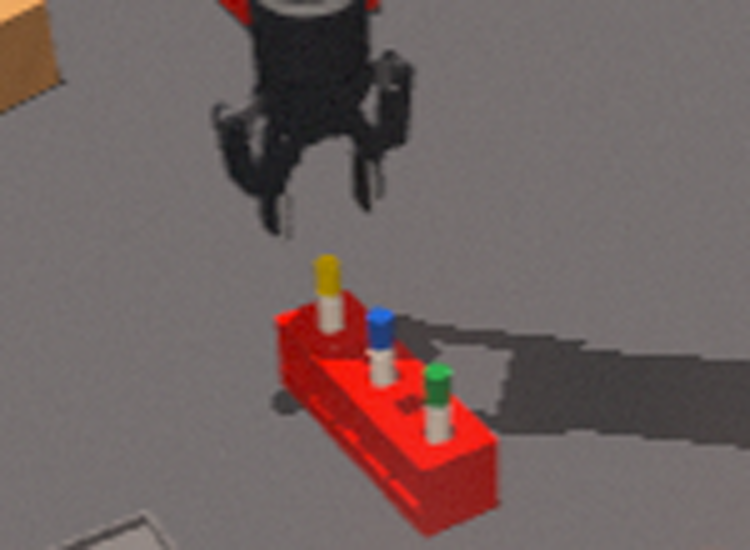

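The scene view shows the open fingers straddling above the yellow cap (about px 215,114), with the other tubes clear, so I'll descend and grip.

Request:
play_rows(
  moves=[
    {"grip":0.3,"translation":[0.15,0.18,1.5],"delta_rot":[0,0,-0.4]},
    {"grip":0.3,"translation":[0.15,0.18,3],"delta_rot":[0,0,-0.4]},
    {"grip":0.3,"translation":[0.15,0.18,4.5],"delta_rot":[0,0,-0.4]},
    {"grip":0.3,"translation":[0.15,0.18,5.5],"delta_rot":[0,0,-0.4]},
    {"grip":0.3,"translation":[0.15,0.18,5.8],"delta_rot":[0,0,-0.4]},
    {"grip":0.3,"translation":[0.15,0.18,5.8],"delta_rot":[0,0,-0.4]},
    {"grip":0.3,"translation":[0.15,0.18,5.8],"delta_rot":[0,0,-0.4]},
    {"grip":0.6,"translation":[0.15,0.18,5.8],"delta_rot":[0,0,-0.4]},
  ],
)

```text
clock: 3.5
position: [498.8, -355.2, 82.9]
tool_rot: [0.707, 0.707, 0.0, 0.001]
force: [0.0, -0.5, -0.4]
finger_gap: 0.573
grasp_force: 0.0
```

Request:
play_rows(
  moves=[
    {"grip":0.7,"translation":[0,0,0],"delta_rot":[0,0,0]},
    {"grip":0.8,"translation":[0,0,0],"delta_rot":[0,0,0]},
    {"grip":1,"translation":[0,0,0],"delta_rot":[0,0,0]},
    {"grip":1,"translation":[0,0,0],"delta_rot":[0,0,0]},
    {"grip":1,"translation":[0,0,0],"delta_rot":[0,0,0]},
    {"grip":1,"translation":[0,0,0],"delta_rot":[0,0,0]},
    {"grip":1,"translation":[0,0,0],"delta_rot":[0,0,0]},
    {"grip":1,"translation":[0,0,0],"delta_rot":[0,0,0]},
  ],
  grip_force=40,
)

```text
clock: 4.17
position: [498.3, -354.8, 82.1]
tool_rot: [0.707, 0.707, -0.0, 0.0]
force: [-2.5, 0.1, 4.8]
finger_gap: 0.195
grasp_force: 39.1
```

Request:
play_rows(
  moves=[
    {"grip":1,"translation":[0,0,-1],"delta_rot":[0,0,0]},
    {"grip":1,"translation":[0,0,-3],"delta_rot":[0,0,0]},
    {"grip":1,"translation":[0,0,-6],"delta_rot":[0,0,0]},
    {"grip":1,"translation":[0,0,-9],"delta_rot":[0,0,0]},
    {"grip":1,"translation":[0,0,-12],"delta_rot":[0,0,0]},
    {"grip":1,"translation":[0,0,-14],"delta_rot":[0,0,0]},
    {"grip":1,"translation":[0,0,-14.5],"delta_rot":[0,0,0]},
    {"grip":1,"translation":[0,0,-14.5],"delta_rot":[0,0,0]},
  ],
)

```text
clock: 4.83
position: [498.9, -355.0, 228.5]
tool_rot: [0.707, 0.707, 0.0, 0.002]
force: [0.6, 0.6, -0.4]
finger_gap: 0.198
grasp_force: 39.4
```

```bash
cat >> h.py <<'E'
psi=np.radians(30.4);u=np.array([np.cos(psi),np.sin(psi),0]);zz=np.array([0,0,1.]);c3,s3=np.cos(np.pi/6),.5
VP=np.array([581.8,141.4,160]);ax=c3*zz-s3*u
Yf=c3*u+s3*zz;RF=Ro.from_matrix(np.c_[np.cross(Yf,-ax),Yf,-ax])
E
python3 - <<'E'
from h import *
s=ctrl.get_state();print(s["position"],s["finger_gap"],s["grasp_force"])
print(go(s,VP+21*ax,RF))
print(VP+21*ax, VP+21*ax-80*u)
P=VP+21*ax-80*u+[0,0,40]
print(P,go(s,P,down(30.4)),go(s,P,RF))
E
```

```text
[ 498.87353348 -354.96772667  228.47285381] 0.1982264155658229 39.37848150730133
(array([49.11,  7.4 ,  4.93]), array([-29.15,   8.13, -29.61]))
[572.74360647 136.08664548 178.18653348] [503.74251294  95.60394435 178.18653348]
[503.74251294  95.60394435 218.18653348] (array([45.06,  0.51,  0.92]), array([  0.14,   0.19, -30.36])) (array([45.06,  0.51,  0.92]), array([-29.15,   8.13, -29.61]))
```

Request:
play_rows(
  moves=[
    {"grip":1,"translation":[1.5,0,0],"delta_rot":[-1,0.3,-1]},
    {"grip":1,"translation":[4.5,0,0],"delta_rot":[-3,0.8,-3]},
    {"grip":1,"translation":[8,0,0],"delta_rot":[-5.5,1.5,-5.6]},
    {"grip":1,"translation":[11.5,0,0],"delta_rot":[-8,2.2,-8.1]},
    {"grip":1,"translation":[15,0,0],"delta_rot":[-10.5,2.9,-10.7]},
    {"grip":1,"translation":[18.5,0,0],"delta_rot":[-13,3.6,-13.2]},
    {"grip":1,"translation":[22,0,0],"delta_rot":[-15.5,4.3,-15.7]},
    {"grip":1,"translation":[25,0,0],"delta_rot":[-17.5,4.9,-17.8]},
  ],
)

```text
clock: 5.5
position: [496.3, -101.9, 222.9]
tool_rot: [0.58, 0.799, 0.138, 0.075]
force: [0.7, 0.1, -0.3]
finger_gap: 0.199
grasp_force: 39.4
```

```bash
python3 - <<'E'
from h import *
s=ctrl.get_state();print(s["position"],s["qpos"].round(2) if hasattr(s["qpos"],'round') else s["qpos"],s["finger_gap"])
P=VP+21*ax-80*u+[0,0,40]
print(go(s,P,RF))
E
```

```text
[ 496.32400008 -101.85083197  222.89642933] [-0.49 -0.4   2.05  0.26  1.31 -0.85] 0.19851840151124334
(array([18.47,  6.23,  3.29]), array([-11.8 ,   2.78, -11.89]))
```

Request:
play_rows(
  moves=[
    {"grip":1,"translation":[3.2,1.1,0.6],"delta_rot":[-2,0.5,-2]},
    {"grip":1,"translation":[6.4,2.2,1.1],"delta_rot":[-4,1,-4]},
    {"grip":1,"translation":[9.6,3.2,1.7],"delta_rot":[-6,1.4,-6]},
    {"grip":1,"translation":[12.8,4.3,2.3],"delta_rot":[-8,1.9,-8]},
    {"grip":1,"translation":[15.8,5.3,2.8],"delta_rot":[-10,2.4,-10]},
    {"grip":1,"translation":[17.8,6,3.2],"delta_rot":[-11.4,2.7,-11.5]},
    {"grip":1,"translation":[18.5,6.2,3.3],"delta_rot":[-11.8,2.8,-11.9]},
    {"grip":1,"translation":[18.5,6.2,3.3],"delta_rot":[-11.8,2.8,-11.9]},
  ],
)

```text
clock: 6.17
position: [503.7, 94.6, 217.7]
tool_rot: [0.48, 0.839, 0.223, 0.128]
force: [-0.5, -0.3, -0.3]
finger_gap: 0.194
grasp_force: 39.4
```

```bash
python3 - <<'E'
from h import *
s=ctrl.get_state();print(s["position"],np.round(s["qpos"],2),s["finger_gap"])
print(go(s,VP+21*ax,RF))
E
```

```text
[503.74797258  94.57229746 217.68157964] [-0.13 -0.55  2.2   0.35  1.1  -0.76] 0.1943836437744074
(array([0.09, 5.02, 7.43]), array([-0.19,  0.05,  0.06]))
```

Request:
play_rows(
  moves=[
    {"grip":1,"translation":[0,0.5,0.8],"delta_rot":[-0.2,0,0]},
    {"grip":1,"translation":[0,1.3,2],"delta_rot":[-0.2,0,0]},
    {"grip":1,"translation":[0,2.4,3.6],"delta_rot":[-0.2,0,0]},
    {"grip":1,"translation":[0.1,3.5,5.2],"delta_rot":[-0.2,0,0]},
    {"grip":1,"translation":[0.1,4.4,6.5],"delta_rot":[-0.2,0,0]},
    {"grip":1,"translation":[0.1,4.9,7.2],"delta_rot":[-0.2,0,0]},
    {"grip":1,"translation":[0.1,5,7.4],"delta_rot":[-0.2,0,0]},
    {"grip":1,"translation":[0.1,5,7.4],"delta_rot":[-0.2,0,0]},
  ],
)

```text
clock: 6.83
position: [574.2, 133.8, 180.6]
tool_rot: [0.481, 0.838, 0.224, 0.131]
force: [-0.0, 0.3, 0.4]
finger_gap: 0.198
grasp_force: 39.4
```

```bash
python3 - <<'E'
from h import *
s=ctrl.get_state();print(s["clock"],s["position"],s["finger_gap"],s["grasp_force"])
print(go(s,VP+21*ax,RF))
t=imaging.snapshot("top");c=imaging.snapshot("scene")
cv2.imwrite("pics/top3.png",t);cv2.imwrite("pics/scene3.png",c)
foot=VP-51*ax;mid=VP;cap=VP+39*ax
for n,im in(("top",t),("scene",c)):
    print(n,[proj(n,p).round(1).tolist() for p in(foot,mid,cap)])
    x,y=proj(n,mid).astype(int);x0,y0=x-50,y-45
    v=cv2.resize(im[y0:y0+80,x0:x0+100],None,fx=7,fy=7,interpolation=cv2.INTER_CUBIC)
    for p in(foot,mid,cap):
        q=((proj(n,p)-[x0,y0]+.5)*7).astype(int);cv2.circle(v,tuple(int(k) for k in q),3,(255,0,255),1)
    cv2.imwrite(f"pics/{n}3c.png",v)
E
```

```text
6.8333 [574.15664786 133.77442658 180.58374633] 0.1977714145317358 39.38743472099304
(array([ 0.27, -0.12,  0.2 ]), array([ 0.1 ,  0.22, -0.04]))
top [[217.2, 190.8], [221.0, 194.6], [224.1, 197.6]]
scene [[274.6, 218.1], [279.5, 200.4], [283.2, 186.6]]
```

View pics/top3c.png

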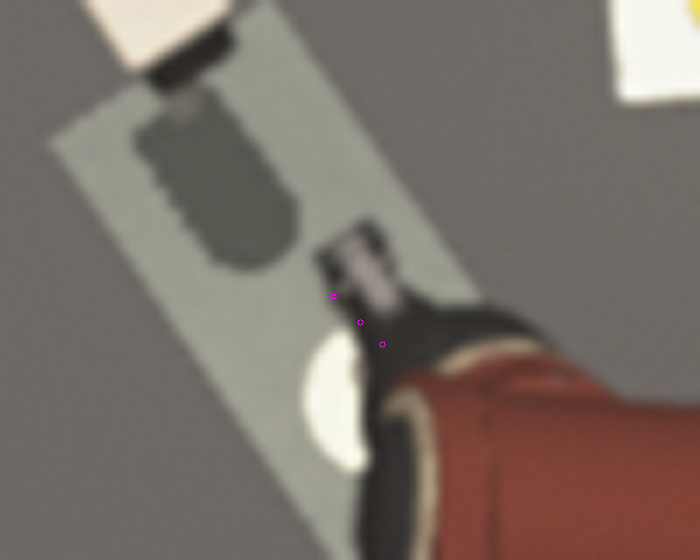

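View pics/scene3c.png

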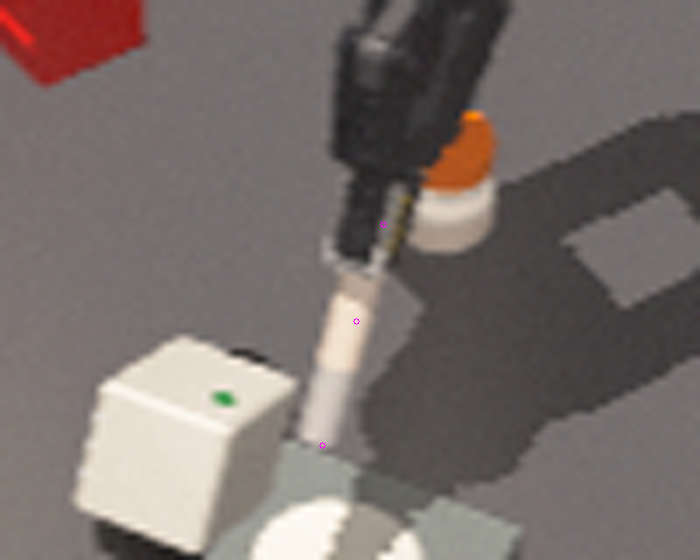

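The tube is held tilted correctly. In the scene view its axis runs about 0.7 px left of the target points, which agrees with the remaining TCP error, so I'll correct that.

Request:
play_rows(
  moves=[
    {"grip":1,"translation":[0,0,0],"delta_rot":[0,0,0]},
    {"grip":1,"translation":[0,0,0],"delta_rot":[0,0,0]},
    {"grip":1,"translation":[0,0,0],"delta_rot":[0,0,0]},
    {"grip":1,"translation":[0,0,0],"delta_rot":[0,0,0]},
    {"grip":1,"translation":[0,0,0],"delta_rot":[0,0,0]},
    {"grip":1,"translation":[0,0,0],"delta_rot":[0,0,0]},
    {"grip":1,"translation":[0,0,0],"delta_rot":[0,0,0]},
    {"grip":1,"translation":[0,0,0],"delta_rot":[0,0,0]},
  ],
)

```text
clock: 7.6
position: [574.3, 134.5, 181.7]
tool_rot: [0.48, 0.838, 0.225, 0.131]
force: [-0.1, -0.4, -0.2]
finger_gap: 0.197
grasp_force: 39.4
```

```bash
python3 - <<'E'
from h import *
for k in range(4):
    s=ctrl.get_state();print(s["clock"],np.round(s["position"],2),*go(s,VP+21*ax,RF));imaging.snapshot("scene")
E
```

```text
7.6 [574.28 134.52 181.71] [ 0.21 -0.22  0.28] [0.23 0.24 0.02]
7.65 [574.26 134.5  181.63] [ 0.21 -0.22  0.27] [0.22 0.24 0.02]
7.7 [574.28 134.52 181.65] [ 0.21 -0.22  0.27] [0.22 0.24 0.03]
7.75 [574.29 134.53 181.66] [ 0.21 -0.22  0.27] [0.22 0.24 0.02]
```

Request:
play_rows(
  moves=[
    {"grip":1,"translation":[0.1,-0.1,0.14],"delta_rot":[0.2,0.2,0]},
    {"grip":1,"translation":[0.21,-0.22,0.27],"delta_rot":[0.2,0.2,0]},
    {"grip":1,"translation":[0.21,-0.22,0.27],"delta_rot":[0.2,0.2,0]},
    {"grip":1,"translation":[0.21,-0.22,0.27],"delta_rot":[0.2,0.2,0]},
    {"grip":1,"translation":[0.21,-0.22,0.27],"delta_rot":[0.2,0.2,0]},
    {"grip":1,"translation":[0.21,-0.22,0.27],"delta_rot":[0.2,0.2,0]},
    {"grip":1,"translation":[0.21,-0.22,0.27],"delta_rot":[0.2,0.2,0]},
    {"grip":1,"translation":[0.21,-0.22,0.27],"delta_rot":[0.2,0.2,0]},
  ],
)

```text
clock: 8.47
position: [572.8, 136.0, 178.3]
tool_rot: [0.48, 0.838, 0.225, 0.129]
force: [-0.6, -0.5, -0.4]
finger_gap: 0.198
grasp_force: 39.4
```

```bash
python3 - <<'E'
from h import *
s=ctrl.get_state();print(s["clock"],np.round(s["position"],2),*go(s,VP+21*ax,RF),s["grasp_force"])
n="scene";im=np.mean([imaging.snapshot(n) for _ in range(4)],0).astype(np.uint8)
foot=VP-51*ax;cap=VP+39*ax
x,y=proj(n,VP).astype(int);x0,y0=x-30,y-30
v=cv2.resize(im[y0:y0+55,x0:x0+60],None,fx=10,fy=10,interpolation=cv2.INTER_CUBIC)
pts=[((proj(n,p)-[x0,y0]+.5)*10).astype(int).tolist() for p in(foot,VP,cap)]
cv2.line(v,pts[0],pts[2],(255,0,255),1)
for q in pts: cv2.circle(v,q,4,(255,0,255),1)
cv2.imwrite("pics/s4.png",v)
E
```

```text
8.4667 [572.8  136.01 178.3 ] [ 0.01 -0.01  0.01] [0.03 0.04 0.02] 39.38695549964905
```

View pics/s4.png

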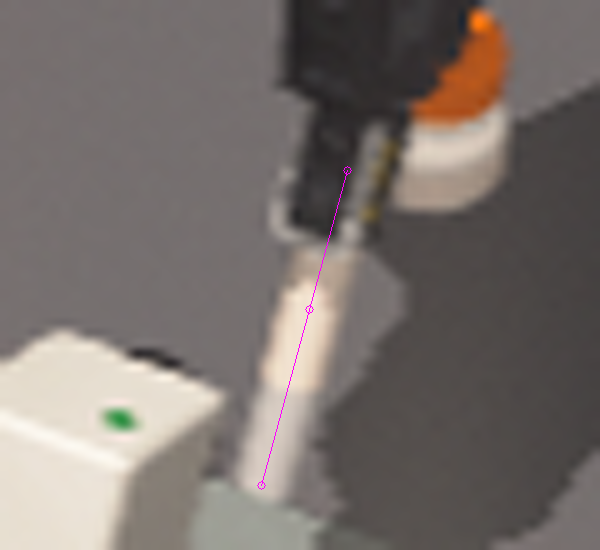

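```bash
python3 - <<'E'
from h import *
from scipy.ndimage import map_coordinates
n="scene";im=np.mean([imaging.snapshot(n) for _ in range(6)],0).mean(2)
side=np.cross(ax,ray(n,proj(n,VP))[1]);side/=np.linalg.norm(side);print("side",side.round(2))
ys=np.arange(-16,16.1,.25);out=[]
for h in np.arange(-46,9,4):
    px=np.array([proj(n,VP+ax*h+side*y) for y in ys])
    v=map_coordinates(im,[px[:,1],px[:,0]],order=3)
    d=np.gradient(v);L=ys<-1;R=ys>1
    a=ys[L][np.argmax(d[L])];b=ys[R][np.argmin(d[R])]
    out.append((h,a,b,(a+b)/2))
out=np.array(out);print(out)
ok=abs(out[:,2]-out[:,1]-16)<4;f=np.polyfit(out[ok,0],out[ok,3],1);print("tilt deg",np.degrees(f[0]),"offset mm at mid",f[1])
E
```

```text
side [ 0.68 -0.72  0.13]
[[-46.     -6.75    7.      0.125]
 [-42.     -6.75    7.5     0.375]
 [-38.     -7.75    6.5    -0.625]
 [-34.     -6.25    7.25    0.5  ]
 [-30.     -7.5     7.5     0.   ]
 [-26.     -6.75    6.75    0.   ]
 [-22.     -7.      7.25    0.125]
 [-18.     -7.5     8.      0.25 ]
 [-14.     -7.      7.      0.   ]
 [-10.     -7.25    7.5     0.125]
 [ -6.     -7.5     8.      0.25 ]
 [ -2.     -7.      7.25    0.125]
 [  2.     -3.      7.5     2.25 ]
 [  6.     -5.25    4.25   -0.5  ]]
tilt deg 0.12520930837649136 offset mm at mid 0.15661421911421924
```

```bash
python3 - <<'E'
from h import *
from workcell import job_done
im=imaging.snapshot("scene")
print(blobs(im,"b",(225.7,125.1),8),blobs(im,"g",(237.1,136.1),8))
s=ctrl.get_state();print(s["clock"],np.abs(s["qd"]).max(),s["grasp_force"])
print(job_done())
E
```

```text
[([225.7, 125.1], [224, 121, 5, 9, 32])] [([237.1, 136.1], [235, 133, 5, 8, 29])]
9.0167 0.0023745539101175123 39.38671946525574
the job is handed in; nothing more can be done
None
```

I handed the job in at 9.0 s: the yellow-capped tube is held still at the view point. In the scene view it is about 0.2 mm and 0.1° off sideways, and the blue and green caps haven't moved.

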